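# Walk the vial block round to the stop fence

### The job

The heavy metal vial block stands askew in front of the low steel stop fence. With the fingers, push it round on the worktop by its corners, without lifting or tipping it, until its full-height long side (the one opposite the step) lies flat against the front of the fence, with the whole of that side within the fence's length. Do not shift any of the other things standing about, do not ram the fence, and leave the block resting there.

Things in the scene. Friction and masses are not known exactly. Their poses are not given: they have to be found in the camera images.
- fence: The steel stop fence, fixed to the worktop: an upright plate 170 long (its y), 45 high and 8 thick, with a foot and ribs behind it. Origin at worktop height in the middle of its smooth front face; that face is the plane x = 0 of this frame and looks along -x, towards the robot; z up. A tall mixer stands farther right: keep the arm clear of it. Sizes in mm.
- block: Loose aluminium vial block, 0.68 to 0.98 kg, 120 long (y) x 100 deep (x) x 34 high, ten 12 mm wells in its top. Origin: centre of its underside, z up. Its +x side is the contact face, flat over the full height; along -x runs a step 12 wide, 20 high. Seated, its axes are parallel to the fence's. It starts 125 to 150 before the fence, 40 to 120 degrees counterclockwise. It rests mainly on its corners. Sizes in mm.
- face_left (a point): The end of the block's contact face at its +y end, on the face itself, 17 above the block's underside.
- face_right (a point): The end of the block's contact face at its -y end, on the face itself, 17 above the block's underside.
- weight_200: bystander: beige balance weight with a knob, diameter 28, 48 high, left of the fence; loose; origin at the centre of its underside. Sizes in mm.
- jar_2: bystander: white jar with a grey lid, diameter 49, 40 high, at the right end of the fence; loose; origin at the centre of its underside. Sizes in mm.
- stopper_1: bystander: tapered rubber stopper, diameter 34, 28 high, left of the block; loose; origin at the centre of its underside. Sizes in mm.
- bottle_amber: bystander: brown bottle with a black cap, diameter 62, 138 high, left; loose; origin at the centre of its underside. Sizes in mm.
- bottle_white: bystander: white bottle with a blue cap, diameter 56, 112 high, near left; loose; origin at the centre of its underside. Sizes in mm.
- beaker_small: bystander: clear empty beaker, diameter 61, 73 high, near left; loose; origin at the centre of its underside. Sizes in mm.
- timer: bystander: flat white timer, 56 x 66 x 16, near right; loose; origin at the centre of its underside. Sizes in mm.

How it is judged:
By the outcome, as a careful person would: the job done as asked, in the order asked, and still so for the second after the job is handed in, with the robot touching nothing.
It also fails if it takes over 72 s, if anything falls off the work surface, if the arm or the gripper's body presses on something with over 40 N, if the wrist force passes 120 N, or if a joint passes its speed limit or range.

### The arm

A 6-joint arm with a two-finger parallel gripper is mounted at the origin on a cart in front of the work surface, level with it; the furniture and walls round the work are solid. World frame = base frame: x ahead of the robot, y to its left, z up, the work surface at z = 0. Lengths are in m, angles in rad, forces in N, time in s.
With the tool pointing down it reaches from about 0.275 to 0.825 m from the base axis. Payload 4.9 kg.
Tool frame: the origin (TCP) lies between the finger pads; the fingertips stand 11 mm ahead of it and the grasp point (between the pads) lies 8 mm behind it; z points along the fingers, x is the direction in which the jaws open and shut, and the axes are right-handed (so a half turn about z gives the same grasp; the last joint's range is limited). The gripper opens to 85 mm and grips with 20 to 120 N. Pads are 22 mm wide; open, the fingers measure 114 mm over their backs; the gripper's body (76 mm by 85 mm) begins 54 mm behind the grasp point. The pads swing forward as they close: fully open they stand 13 mm farther back than shut.
Start: joints at [1.066, 0.326, -0.193, 1.052, 0, 1.437], TCP at [0.199, 0.513, 0.242] pointing down, gripper open.
Joint ranges: [-2.65, 2.65], [-0.97, 1.79], [-1.3, 1.35], [-1.93, 2.1], [-1.47, 1.37], [-3.14, 3.14]. Speed limits (rad/s): [2.57, 2.57, 3.14, 3.14, 3.14, 3.14].

### API

Orientations are given as a unit quaternion [w, x, y, z].
In Python, from workcell import ctrl gives the robot as it stands. The module is installed in compiled form; this text tells all that it offers.
- The arm moves only by the tool arm_command, never from a script. Its argument "steps" is a list of rows, each an object with "fingers": the closure, from 0 (fully open) to 1 (shut); "delta_pos": the shift along the tool's x, y, z in mm, a list of three; "roll": the turn about the tool's z in rad. In form: [{"fingers": fingers, "delta_pos": [tx, ty, tz], "roll": roll}, ...]. A call has 1 to 12 rows; each row shifts and turns the commanded pose from where the row before left it, along the tool's axes as they then stand; what a row does not reach is not made up. A row lasts 1/10 s, in which the tool goes at most 50 mm and 8.59 degrees, less where a joint would pass 70% of its speed; a pose out of reach is approached as far as the arm can. A call with a gripper value outside its range is refused whole. The fingers move at their own pace and stop on an object; "grip_force" is the grip in N (left out, the last holds). Time passes only in rows, so rows that do not move let the fingers close. It gives the time, the measured TCP pose, the force and the opening at its end, in the units of the state.
- ctrl.state(): the state, without advancing time (a new reading comes with each control period).
- ctrl.read_camera(name): name is "scene" or "top"; returns the picture (400x640x3 uint8, blue, green, red); there is no depth.
- ctrl.camera_params(name): a dict with "K" (3x3 intrinsics, pixels), "k1" (the pictures are not rectified: a ray, as slopes to the right and down, at radius r is drawn at 1 + k1 r^2 times it, then the intrinsics apply), "world_from_camera" (4x4, takes a point from camera to world coordinates). Camera axes: x right, y up, looking along -z (the intrinsics and any distortion apply to the point x, -y, -z); pixel columns grow to the right and rows downward; lengths in m; the calibration is good to about 2 mm. A picture is of the moment at which its call begins. camera_params takes no time and is no camera call.
- ctrl.sign_off(): hands the job in, once; it reports no verdict.
The state is a dict: "time_s": time; "joints": joint angles; "qd": joint speeds; "effort": joint torques, N m; "ee_pos": TCP position; "eef_rot": TCP orientation; "contact_force": force on the tool from outside, world axes, zero at the start; "moment": the same for the moment, N m; "width": opening from 0.0 (shut) to 1.0 (fully open).
Only numpy, scipy, OpenCV 4.12 (cv2) and the standard library are available. Lean on these libraries where they do the work, as an engineer would, in place of code of your own. Each camera call takes 0.05 s, during which the arm holds its last target.

## Working session

There is one attempt and no reset: what is moved stays moved. The work goes in short steps, Python scripts to look and compute and a tool call to move; the robot and the scene stay as the last step left them, time stands still between calls to the robot, and variables do not carry over. Pictures are saved under pics/ and viewed, and the job is handed in when it is done.

Besides the shell and the picture viewer there is one more tool, called after "Request:" as name([rows], argument=value, ...), one row to a line, values as JSON. arm_command: Moves the arm, as the interface text tells. Its arguments: {"type":"object","properties":{"steps":{"type":"array"},"grip_force":{"type":"number"}},"required":["steps"]}

```bash
mkdir -p pics
python3 - <<'E'
from workcell import ctrl
import cv2,numpy as np
np.set_printoptions(precision=4,suppress=True)
print(ctrl.state())
for n in("scene","top"):
    cv2.imwrite(f"pics/{n}0.png",ctrl.read_camera(n)); p=ctrl.camera_params(n); print(n,p["K"],p["k1"],p["world_from_camera"])
E
```

```text
{'time_s': 0.0, 'joints': array([ 1.0658,  0.3269, -0.1936,  1.052 ,  0.    ,  1.4366]), 'qd': array([ 0.0007,  0.0008, -0.0005, -0.0002, -0.001 , -0.0005]), 'effort': array([  0.0021, -44.3395,  26.2442,   0.0152,   0.0001,   0.    ]), 'ee_pos': array([0.199 , 0.5121, 0.2415]), 'eef_rot': array([ 0.0004,  0.8253,  0.5647, -0.0008]), 'contact_force': array([ 0.5653, -0.1957, -0.4219]), 'moment': array([ 0.0332, -0.0461, -0.0009]), 'width': 1.0003706566600303}
scene [[455.326    0.     320.857 ]
 [  0.     455.326  198.4685]
 [  0.       0.       1.    ]] -0.03404016840730288 [[ 0.6828  0.5057 -0.5273  0.0031]
 [-0.7304  0.4574 -0.5072 -0.5188]
 [-0.0153  0.7315  0.6817  0.766 ]
 [ 0.      0.      0.      1.    ]]
top [[386.6372   0.     319.3055]
 [  0.     386.6372 205.3074]
 [  0.       0.       1.    ]] -0.08194815857365954 [[ 0.0064  0.984  -0.178   0.3493]
 [-0.9998  0.0096  0.0171  0.0188]
 [ 0.0185  0.1779  0.9839  1.1964]
 [ 0.      0.      0.      1.    ]]
```

View pics/scene0.png

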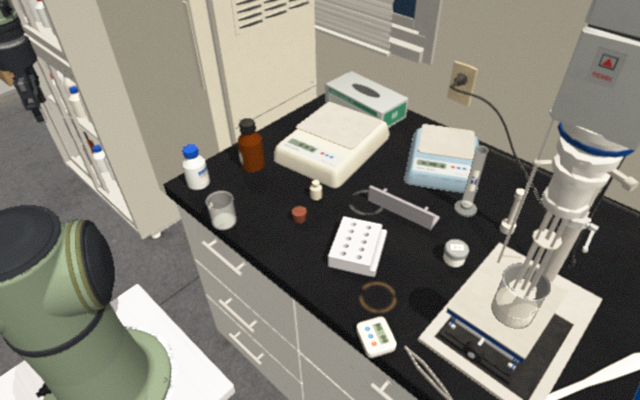

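View pics/top0.png

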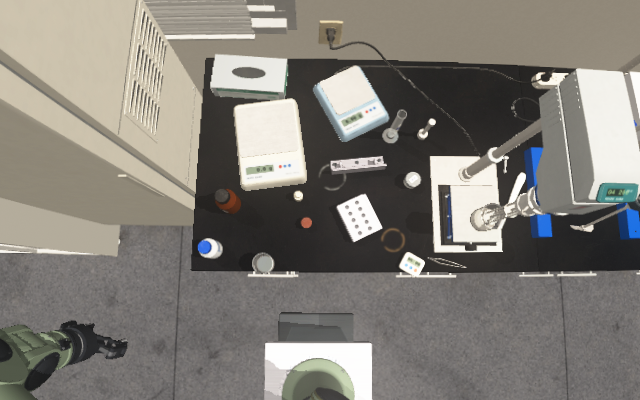

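The top view shows the block near (359,217), the fence at (358,164), the jar at (411,180), the stopper at (306,223) and the weight at (298,196). I'll zoom in.

```bash
cat > h.py <<'E'
import numpy as np,cv2
from workcell import ctrl
np.set_printoptions(precision=4,suppress=True)
def proj(n,P):
    p=ctrl.camera_params(n);T=np.linalg.inv(np.array(p["world_from_camera"]));P=np.atleast_2d(P)
    c=P@T[:3,:3].T+T[:3,3];s=np.c_[c[:,0]/-c[:,2],-c[:,1]/-c[:,2]]
    s=s*(1+p["k1"]*(s**2).sum(1,keepdims=True));K=np.array(p["K"]);return s@K[:2,:2].T+K[:2,2]
def back(n,uv,z):
    p=ctrl.camera_params(n);T=np.array(p["world_from_camera"]);K=np.array(p["K"])
    d=(np.atleast_2d(uv)-K[:2,2])/[K[0,0],K[1,1]];s=d.copy()
    for _ in range(20): s=d/(1+p["k1"]*(s**2).sum(1,keepdims=True))
    r=np.c_[s[:,0],-s[:,1],-np.ones(len(s))]@T[:3,:3].T
    return T[:3,3]+r*((z-T[2,3])/r[:,2:])
def crop(src,dst,x,y,w,h,f):
    im=cv2.imread(src)[y:y+h,x:x+w];cv2.imwrite(dst,cv2.resize(im,None,fx=f,fy=f,interpolation=cv2.INTER_CUBIC))
def blockpts(x,y,a):
    L=[(.05,.06,.034),(.05,-.06,.034),(-.038,-.06,.034),(-.038,.06,.034),(.05,.06,0),(.05,-.06,0),(-.05,-.06,0),(-.05,.06,0),(-.05,-.06,.02),(-.05,.06,.02)]
    L=np.array(L);c,s=np.cos(a),np.sin(a);return L@np.array([[c,s,0],[-s,c,0],[0,0,1]])+[x,y,0]
E
python3 - <<'E'
from h import *
crop("pics/scene0.png","pics/s0c.png",280,170,200,150,4)
crop("pics/top0.png","pics/t0c.png",280,140,160,120,5)
E
```

```text
(no output)
```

View pics/s0c.png

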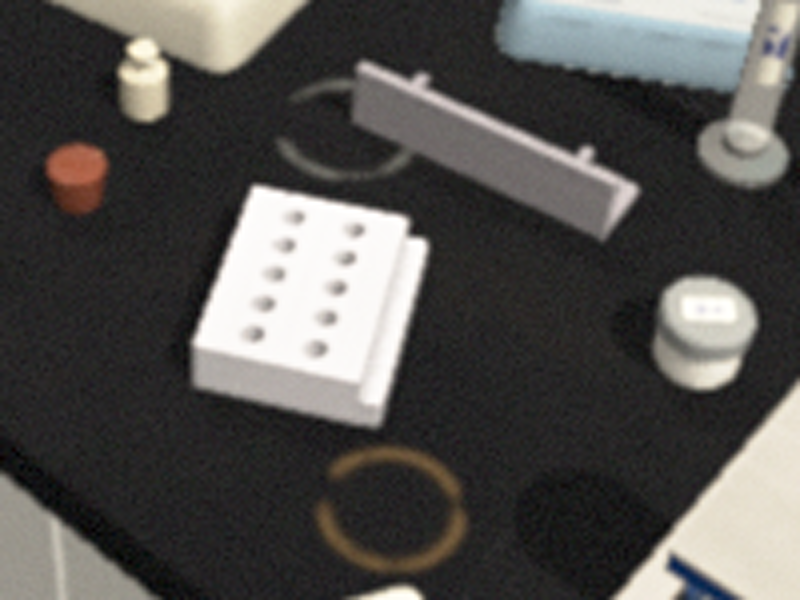

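View pics/t0c.png

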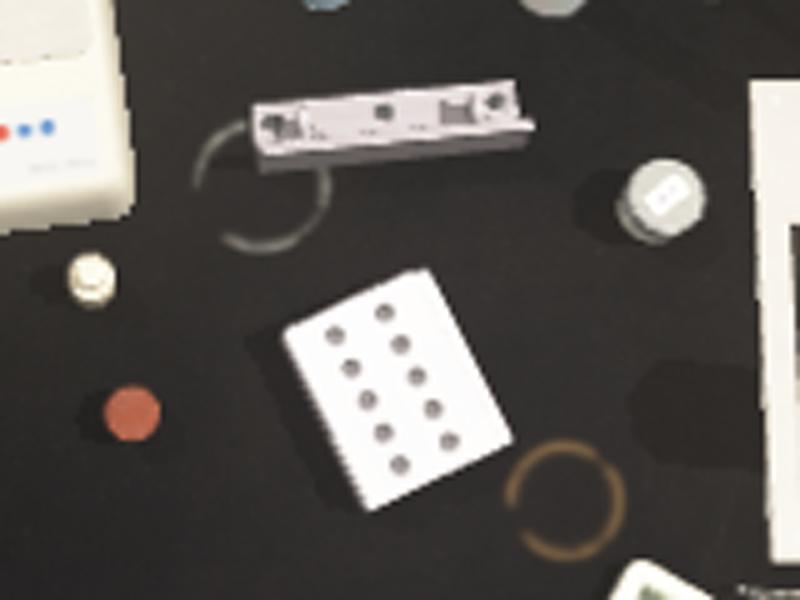

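Run:
```python
from h import *
from scipy.optimize import least_squares
sc=lambda u,v:(280+u/4,170+v/4)
# scene idx -> pixel
S={0:sc(195,348),1:sc(255,188),2:sc(408,217),3:sc(360,382),4:sc(196,388),7:sc(380,425),8:sc(428,240)}
tp=lambda u,v:(280+u/5,140+v/5)
Tt={0:tp(368,510),1:tp(285,330)}
T3={8:tp(428,268),9:tp(512,438)}
def f(p,d=False):
    b=blockpts(*p);r=[]
    for i,v in S.items(): r.append(proj("scene",b[i])[0]-v)
    for i,v in Tt.items(): r.append(proj("top",b[i])[0]-v)
    return np.array(r)
g=least_squares(lambda p:f(p).ravel(),[.47,-.06,1.9]);print(g.x,np.degrees(g.x[2]));print(f(g.x))
for n in("scene","top"):
  print(n,proj(n,blockpts(*g.x)))
# fence
print("fence scene bottom L,R; top L,R")
print(back("scene",[sc(352,122),sc(604,240)],0),back("scene",[sc(360,64),sc(617,186)],.045))
print(back("top",[tp(262,173),tp(527,147)],0),back("top",[tp(257,155),tp(530,131)],.045))
# stuff
print("jar",back("top",[tp(668,197)],.04),back("scene",[sc(707,308)],.04))
print("weight",back("top",[tp(92,278)],.048),back("scene",[sc(143,50)],.048))
print("stop",back("top",[tp(132,413)],.028),back("scene",[sc(77,162)],.028))
for nm,uv,z in(("amber",(226,200),.138),("white",(207,246),.112),("beaker",(263,260),.073),("timer",(412,263),.016)): print(nm,back("top",[uv],z))
im=cv2.imread("pics/scene0.png")
```

```text
[ 0.5272 -0.1251  2.0309] 116.35936551379825
[[ 0.0117 -0.4868]
 [-0.349  -0.0651]
 [-0.1606  0.3861]
 [ 0.3652  0.2153]
 [-0.1847 -0.1931]
 [ 0.0492  1.011 ]
 [-0.3398  0.0384]
 [ 0.4979 -0.9998]
 [-0.5921 -0.2722]]
scene [[328.7617 256.5132]
 [343.401  216.9349]
 [381.8394 224.6361]
 [370.3652 265.7153]
 [328.8153 266.8069]
 [343.1274 227.2973]
 [385.9202 236.0855]
 [375.0492 277.261 ]
 [386.6602 230.0384]
 [375.7004 271.2855]]
top [[354.0979 241.0002]
 [336.4079 205.7278]
 [361.9299 193.4961]
 [379.8425 228.3108]
 [352.9235 241.9532]
 [335.7376 207.6393]
 [363.9244 194.1166]
 [381.348  227.9395]
 [364.7686 192.795 ]
 [382.4927 227.1576]]
fence scene bottom L,R; top L,R
[[ 0.6678 -0.0396  0.    ]
 [ 0.6875 -0.2083  0.    ]] [[ 0.6715 -0.0396  0.045 ]
 [ 0.6869 -0.2093  0.045 ]]
[[ 0.6659 -0.0432  0.    ]
 [ 0.6853 -0.214   0.    ]] [[ 0.6654 -0.0377  0.045 ]
 [ 0.683  -0.2074  0.045 ]]
jar [[ 0.6432 -0.2939  0.04  ]] [[ 0.6467 -0.2913  0.04  ]]
weight [[0.5863 0.0624 0.048 ]] [[0.5914 0.063  0.048 ]]
stop [[0.5068 0.0375 0.028 ]] [[0.5106 0.0395 0.028 ]]
amber [[0.5533 0.2609 0.138 ]]
white [[0.4265 0.3142 0.112 ]]
beaker [[0.3908 0.1605 0.073 ]]
timer [[ 0.3865 -0.286   0.016 ]]
```

```bash
cat >> h.py <<'E'
F0=np.array([.6767,-.1249]);FA=np.radians(6.05)
def R2(a): return np.array([[np.cos(a),-np.sin(a)],[np.sin(a),np.cos(a)]])
def toF(p): return (np.atleast_2d(p)[:,:2]-F0)@R2(FA)
def toW(p): return np.atleast_2d(p)@R2(FA).T+F0
H=np.array([.05,.06])
def sim(pose,path,p=.07,hw=(.011,.0145)):
    """pose (x,y,deg) F frame; path list of pusher centres; rectangle pusher (half fx, half fy)"""
    x=np.array([pose[0],pose[1]]);a=np.radians(pose[2]);pts=np.array(path,float)
    u,v=np.meshgrid(np.linspace(-1,1,9),np.linspace(-1,1,9));m=(abs(u)==1)|(abs(v)==1)
    rim=np.c_[u[m]*hw[0],v[m]*hw[1]];out=[]
    for A,B in zip(pts[:-1],pts[1:]):
        n=max(2,int(np.linalg.norm(B-A)/.0005))
        for t in np.linspace(0,1,n)[1:]:
            q=A+(B-A)*t
            for _ in range(3):
                best=None
                l=(rim+q-x)@R2(a)            # pusher points in block
                d=(H-abs(l)).min(1);i=d.argmax()
                if d[i]>0:
                    k=(H-abs(l[i])).argmin();nn=np.zeros(2);nn[k]=-np.sign(l[i,k]);best=(d[i],R2(a)@nn,rim[i]+q)
                cor=np.array([[1,1],[1,-1],[-1,1],[-1,-1]])*H@R2(a).T+x-q
                d2=(np.array(hw)-abs(cor)).min(1);j=d2.argmax()
                if d2[j]>0 and (best is None or d2[j]<best[0] or False):
                    k=(np.array(hw)-abs(cor[j])).argmin();nn=np.zeros(2);nn[k]=np.sign(cor[j,k]);
                    if best is None: best=(d2[j],nn,cor[j]+q)
                if best is None: break
                dep,nn,cp=best;r=cp-x;tau=r[0]*nn[1]-r[1]*nn[0];kk=dep/(1+tau**2/p**2)
                x=x+kk*nn;a+=kk*tau/p**2
        out.append((x[0]*1e3,x[1]*1e3,np.degrees(a)))
    return out
def corners(pose):
    return np.array([[1,1],[1,-1],[-1,-1],[-1,1]])*H@R2(np.radians(pose[2])).T+pose[:2]
E
python3 - <<'E'
from h import *
b=toF([.5272,-.1251])[0];pose=(b[0],b[1],116.36-6.05);print(pose,corners(pose)*1e3)
for n,q in dict(jar=(.645,-.2925),weight=(.589,.0627),stop=(.509,.0385),timer=(.3865,-.286),beaker=(.391,.16)).items(): print(n,toF(q)*1e3)
print("tool",toF([.199,.5121])*1e3)
for y in(.03,.025,.02):
  for p in(.06,.075):
    print(y,p,sim(pose,[(-.25,y),(-.20,y),(-.18,y),(-.16,y),(-.14,y)],p))
# push on contact face far end to -y
c=corners(pose)[1]
for x0 in (-.12,-.125,-.13):
    print(x0,sim(pose,[(x0,.13),(x0,.06),(x0,.04),(x0,.02)]))
E
```

```text
(np.float64(-0.14868840887254156), np.float64(0.015557861901684695), 110.31) [[-222.3131   41.6233]
 [-109.7737   83.2752]
 [ -75.0637  -10.5076]
 [-187.6031  -52.1595]]
jar [[ -49.1879 -163.3255]]
weight [[-67.4392 195.7984]]
stop [[-149.5442  180.1649]]
timer [[-305.563  -129.6167]]
beaker [[-254.0813  313.4249]]
tool [[-407.9019  683.7999]]
0.03 0.06 [(np.float64(-119.72947821905497), np.float64(9.984679585110989), np.float64(103.67995528400616)), (np.float64(-102.14108111333046), np.float64(5.122740484647428), np.float64(99.55097313356335)), (np.float64(-86.25549470754314), np.float64(1.507413655050725), np.float64(93.50348046820442)), (np.float64(-69.54749141061676), np.float64(1.4093211549554898), np.float64(87.55250899308143))]
0.03 0.075 [(np.float64(-119.0076343644015), np.float64(11.552433170571994), np.float64(105.02245709276123)), (np.float64(-100.75132127863522), np.float64(7.757510966087168), np.float64(101.84201202948415)), (np.float64(-82.95104691917822), np.float64(3.6089393959264395), np.float64(98.27229276701783)), (np.float64(-65.7080769982869), np.float64(-0.8762
[... 1842 characters left out ...]
2893)), (np.float64(-165.353726466891), np.float64(-44.37551708331219), np.float64(89.79183563327918))]
-0.125 [(np.float64(-142.8898995912534), np.float64(-8.664922081742887), np.float64(97.38857862534573)), (np.float64(-141.6597207971599), np.float64(-25.104461298918057), np.float64(91.22812643206788)), (np.float64(-141.76009444845633), np.float64(-44.4059845583148), np.float64(88.98722278692041))]
-0.13 [(np.float64(-142.58363357253367), np.float64(-8.68451788222642), np.float64(98.688696518918)), (np.float64(-140.83239940244363), np.float64(-25.758705954093305), np.float64(93.10705794867062)), (np.float64(-140.523479262681), np.float64(-44.50069884411705), np.float64(89.92160068909118))]
```

Request:
arm_command([
  {"fingers": 1,"delta_pos": [0,0,0],"roll": -0.119},
  {"fingers": 1,"delta_pos": [0,0,0],"roll": -0.119},
  {"fingers": 1,"delta_pos": [0,0,0],"roll": -0.119},
  {"fingers": 1,"delta_pos": [0,0,0],"roll": -0.119},
  {"fingers": 1,"delta_pos": [-40,21,0],"roll": 0},
  {"fingers": 1,"delta_pos": [-40,21,0],"roll": 0},
  {"fingers": 1,"delta_pos": [-40,21,0],"roll": 0},
  {"fingers": 1,"delta_pos": [-40,21,0],"roll": 0},
  {"fingers": 1,"delta_pos": [-40,21,0],"roll": 0},
  {"fingers": 1,"delta_pos": [-40,21,0],"roll": 0},
  {"fingers": 1,"delta_pos": [-40,21,0],"roll": 0},
  {"fingers": 1,"delta_pos": [-40,21,0],"roll": 0},
])

```text
time_s: 1.3
ee_pos: [0.4005, 0.2104, 0.2422]
eef_rot: [-0.0, 0.669, 0.743, -0.0]
contact_force: [1.4, 0.1, -0.4]
width: -0.0
```

```bash
cat >> h.py <<'E'
def st():
    s=ctrl.state();q=s["eef_rot"];x=np.array(s["ee_pos"])
    yaw=np.degrees(2*np.arctan2(q[2],q[1]));
    print("t %.2f F(mm) %s z %.1f yawF %.2f force %s w %.2f j6 %.2f"%(s["time_s"],toF(x)[0]*1e3,x[2]*1e3,yaw-6.05,s["contact_force"],s["width"],s["joints"][5]))
E
python3 -c "
from h import *;st()"
```

```text
t 1.30 F(mm) [-239.3507  362.5015] z 242.2 yawF 89.98 force [ 1.4007  0.0901 -0.3834] w -0.00 j6 0.21
```

Request:
arm_command([
  {"fingers": 1,"delta_pos": [-39,20,0],"roll": 0},
  {"fingers": 1,"delta_pos": [-39,20,0],"roll": 0},
  {"fingers": 1,"delta_pos": [-39,20,0],"roll": 0},
  {"fingers": 1,"delta_pos": [-39,20,20],"roll": 0},
  {"fingers": 1,"delta_pos": [-39,20,30],"roll": 0},
  {"fingers": 1,"delta_pos": [-39,20,30],"roll": 0},
  {"fingers": 1,"delta_pos": [0,0,40],"roll": 0},
  {"fingers": 1,"delta_pos": [0,0,40],"roll": 0},
  {"fingers": 1,"delta_pos": [0,0,40],"roll": 0},
  {"fingers": 1,"delta_pos": [0,0,15],"roll": 0},
  {"fingers": 1,"delta_pos": [0,0,9],"roll": 0},
  {"fingers": 1,"delta_pos": [0,0,0],"roll": 0},
])

```text
time_s: 2.5
ee_pos: [0.5402, -0.0036, 0.0207]
eef_rot: [-0.001, 0.669, 0.743, -0.001]
contact_force: [0.0, -0.0, -0.3]
width: -0.002
```

```bash
python3 -c "
from h import *;st()
cv2.imwrite('pics/s1.png',ctrl.read_camera('scene'));cv2.imwrite('pics/t1.png',ctrl.read_camera('top'))
a=cv2.imread('pics/s1.png')[170:320,280:480];b=cv2.imread('pics/t1.png')[140:260,280:440]
cv2.imwrite('pics/c1.png',np.hstack([cv2.resize(a,(400,300)),cv2.resize(b,(400,300))]))"
```

```text
t 2.50 F(mm) [-122.9744  134.9764] z 20.7 yawF 89.98 force [ 0.0494 -0.0169 -0.2993] w -0.00 j6 -0.25
```

View pics/c1.png

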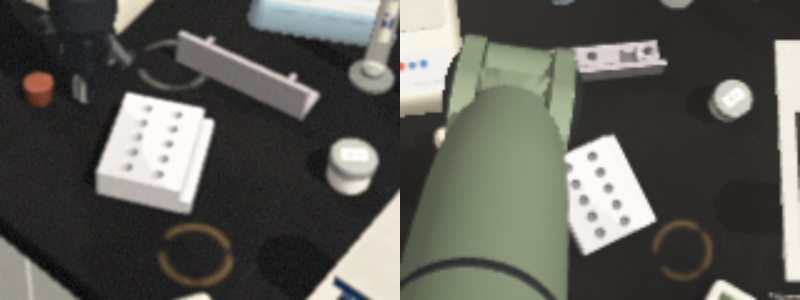

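Request:
arm_command([
  {"fingers": 1,"delta_pos": [-13,2,0],"roll": 0},
  {"fingers": 1,"delta_pos": [-13,2,0],"roll": 0},
  {"fingers": 1,"delta_pos": [-6.5,2,0],"roll": 0},
  {"fingers": 1,"delta_pos": [-6.5,2,0],"roll": 0},
  {"fingers": 1,"delta_pos": [-6.5,2,0],"roll": 0},
  {"fingers": 1,"delta_pos": [-6.5,2,0],"roll": 0},
  {"fingers": 1,"delta_pos": [-6.5,2,0],"roll": 0},
  {"fingers": 1,"delta_pos": [-6.5,2,0],"roll": 0},
  {"fingers": 1,"delta_pos": [-6.5,2,0],"roll": 0},
  {"fingers": 1,"delta_pos": [-6.5,2,0],"roll": 0},
  {"fingers": 1,"delta_pos": [-6.5,2,0],"roll": 0},
  {"fingers": 1,"delta_pos": [0,0,0],"roll": 0},
])

```text
time_s: 3.8
ee_pos: [0.5734, -0.0854, 0.0225]
eef_rot: [0.0, 0.669, 0.743, 0.002]
contact_force: [1.6, 3.3, 1.1]
width: -0.0
```

```bash
cat > snap.sh <<'E'
python3 -c "
from h import *;st();k='$1'
cv2.imwrite('pics/s%s.png'%k,ctrl.read_camera('scene'))
crop('pics/s%s.png'%k,'pics/c%s.png'%k,280,170,200,150,4)"
E
bash snap.sh 2
```

```text
t 3.80 F(mm) [-98.5858  50.1357] z 22.5 yawF 89.97 force [1.6496 3.2992 1.0866] w -0.00 j6 -0.38
```

View pics/c2.png

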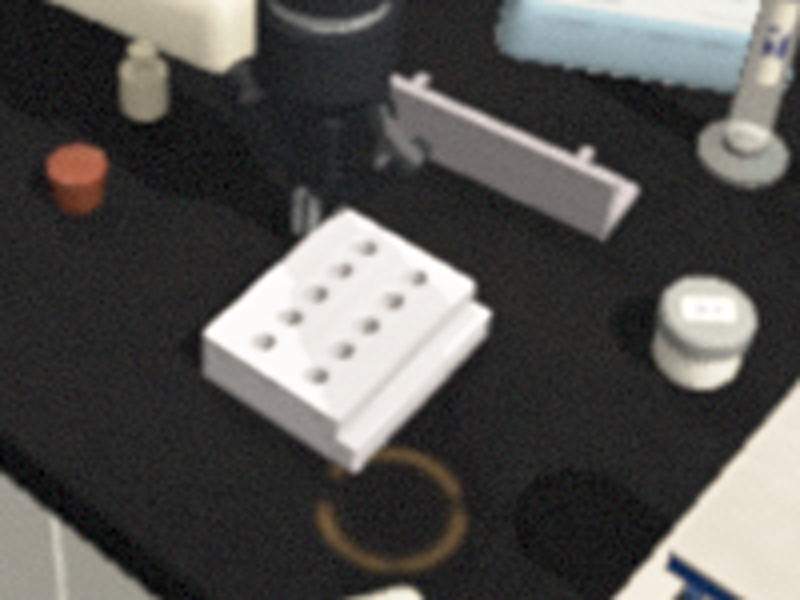

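```bash
cat >> h.py <<'E'
from scipy.optimize import least_squares
def fit(D,p0,n="scene",o=(280,170),f=4):
    """D idx->crop px; p0 (fx,fy mm,deg) in F ; returns the same"""
    idx=list(D);v=np.array([D[i] for i in idx],float)/f+o
    def W(p): 
        w=toW([p[0]/1e3,p[1]/1e3])[0];return blockpts(w[0],w[1],np.radians(p[2])+FA)
    g=least_squares(lambda p:(proj(n,W(p)[idx])-v).ravel(),p0,x_scale=[10,10,10])
    print("fit",g.x,"maxres",abs(g.fun).max());P=(g.x[0]/1e3,g.x[1]/1e3,g.x[2]);print("corners 0..3\n",corners(P)*1e3);return P
E
python3 - <<'E'
from h import *
P=fit({0:(205,334),1:(348,210),2:(472,290),3:(340,428),4:(207,376),7:(352,471),8:(492,314)},(-150,-20,90))
E
```

```text
fit [-157.2752  -12.6293   85.1714] maxres 1.5275782452043813
corners 0..3
 [[-212.8534   42.2438]
 [ -93.2793   32.1427]
 [-101.6969  -67.5024]
 [-221.271   -57.4013]]
```

Request:
arm_command([
  {"fingers": 1,"delta_pos": [15,0,0],"roll": 0},
  {"fingers": 1,"delta_pos": [17,-10,0],"roll": 0},
  {"fingers": 1,"delta_pos": [0,-33,0],"roll": 0},
  {"fingers": 1,"delta_pos": [0,-33,0],"roll": 0},
  {"fingers": 1,"delta_pos": [0,-33,0],"roll": 0},
  {"fingers": 1,"delta_pos": [0,-33,0],"roll": 0},
  {"fingers": 1,"delta_pos": [-20,0,2],"roll": 0},
  {"fingers": 1,"delta_pos": [-25,0,0],"roll": 0},
  {"fingers": 1,"delta_pos": [0,0,0],"roll": 0},
])

```text
time_s: 4.75
ee_pos: [0.4323, -0.1152, 0.02]
eef_rot: [0.001, 0.67, 0.742, -0.001]
contact_force: [0.3, 0.6, 0.1]
width: -0.0
```

```bash
bash snap.sh 3
```

```text
t 4.75 F(mm) [-242.0207   35.3908] z 20.0 yawF 89.82 force [0.3305 0.5991 0.1411] w -0.00 j6 -0.53
```

View pics/c3.png

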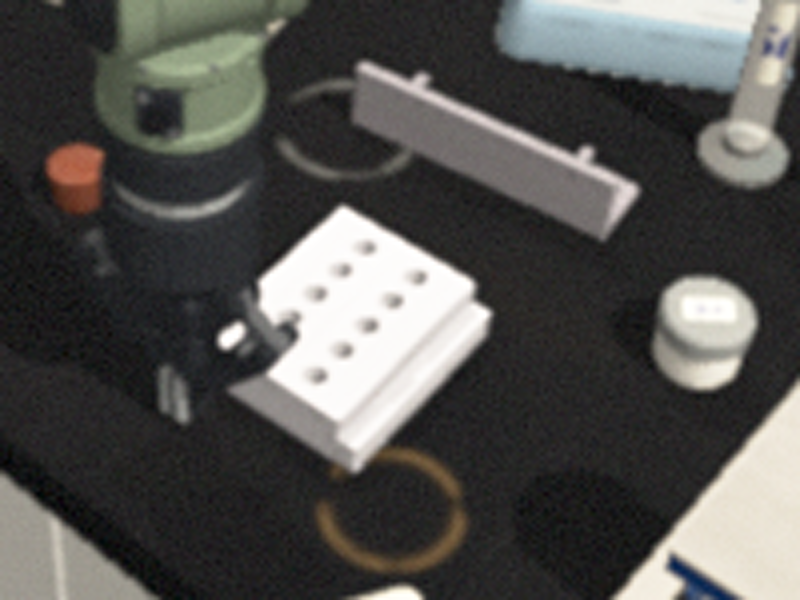

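Request:
arm_command([
  {"fingers": 1,"delta_pos": [0,8,0],"roll": 0},
  {"fingers": 1,"delta_pos": [0,8,0],"roll": 0},
  {"fingers": 1,"delta_pos": [1.5,7,0],"roll": 0},
  {"fingers": 1,"delta_pos": [1.5,7,0],"roll": 0},
  {"fingers": 1,"delta_pos": [2,7,0],"roll": 0},
  {"fingers": 1,"delta_pos": [2,7,0],"roll": 0},
  {"fingers": 1,"delta_pos": [2,7,0],"roll": 0},
  {"fingers": 1,"delta_pos": [2,7,0],"roll": 0},
  {"fingers": 1,"delta_pos": [2,7,0],"roll": 0},
  {"fingers": 1,"delta_pos": [2,7,0],"roll": 0},
  {"fingers": 1,"delta_pos": [2,7,0],"roll": 0},
  {"fingers": 1,"delta_pos": [0,0,0],"roll": 0},
])

```text
time_s: 6.0
ee_pos: [0.5099, -0.087, 0.0196]
eef_rot: [-0.0, 0.668, 0.744, 0.001]
contact_force: [-1.2, 2.0, -0.3]
width: 0.001
```

```bash
bash snap.sh 4
```

```text
t 6.00 F(mm) [-161.865    55.2989] z 19.6 yawF 90.07 force [-1.2481  2.0208 -0.281 ] w 0.00 j6 -0.42
```

View pics/c4.png

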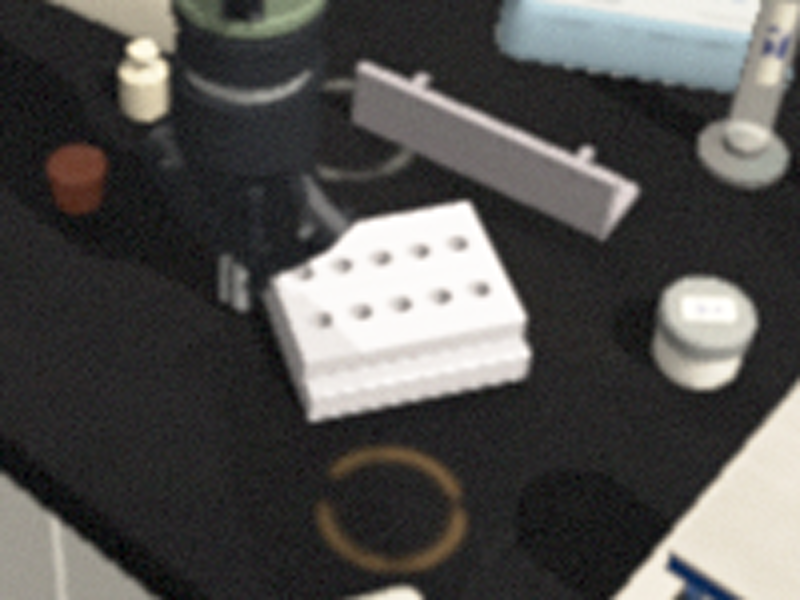

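Run:
```python
from h import *
P=fit({0:(268,284),1:(470,203),2:(527,321),3:(303,363),7:(311,420),6:(528,380)},(-110,-40,50))
```

```text
fit [-130.9471  -23.1604   52.0288] maxres 8.332435235076758
corners 0..3
 [[-147.483    53.1715]
 [ -52.8846  -20.6603]
 [-114.4112  -99.4923]
 [-209.0096  -25.6605]]
```

Run:
```python
from h import *
P=fit({1:(470,203),2:(527,321),3:(303,363),7:(311,420),6:(528,380)},(-110,-40,50))
P=fit({1:(470,203),2:(527,321),3:(303,363)},(-110,-40,50))
w=toW([P[:2]])[0]
im=cv2.imread('pics/s4.png');im=im[170:320,280:480];im=cv2.resize(im,None,fx=4,fy=4,interpolation=cv2.INTER_CUBIC)
pp=(proj("scene",blockpts(w[0],w[1],np.radians(P[2])+FA))-[280,170])*4
for i,q in enumerate(pp): cv2.circle(im,tuple(int(x) for x in q),3,(0,0,255),-1);cv2.putText(im,str(i),tuple(int(x)+4 for x in q),0,.5,(0,255,0))
cv2.imwrite('pics/c4b.png',im)
```

```text
fit [-126.8332  -20.6781   49.4702] maxres 0.7025705669105378
corners 0..3
 [[-139.9452   56.3159]
 [ -48.737   -21.6653]
 [-113.7213  -97.6721]
 [-204.9295  -19.691 ]]
fit [-127.1923  -20.3466   49.3573] maxres 0.42033250254019094
corners 0..3
 [[-140.1525   56.6731]
 [ -49.0982  -21.4877]
 [-114.2322  -97.3663]
 [-205.2865  -19.2055]]
```

View pics/c4b.png

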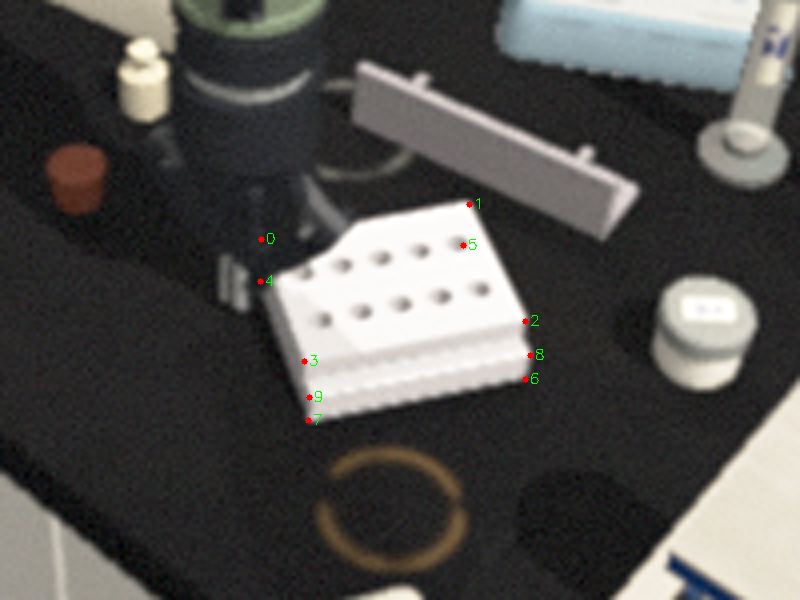

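Request:
arm_command([
  {"fingers": 1,"delta_pos": [4,-26,0],"roll": 0},
  {"fingers": 1,"delta_pos": [-4,-26,0],"roll": 0},
  {"fingers": 1,"delta_pos": [0,-26,0],"roll": 0},
  {"fingers": 1,"delta_pos": [-38,0,0],"roll": 0},
  {"fingers": 1,"delta_pos": [-38,0,0],"roll": 0},
  {"fingers": 1,"delta_pos": [-38,0,0],"roll": 0},
  {"fingers": 1,"delta_pos": [0,0,0],"roll": 0},
  {"fingers": 1,"delta_pos": [7,8,0],"roll": 0},
  {"fingers": 1,"delta_pos": [7,8,0],"roll": 0},
  {"fingers": 1,"delta_pos": [6,5,0],"roll": 0},
  {"fingers": 1,"delta_pos": [6,5,0],"roll": 0},
  {"fingers": 1,"delta_pos": [6,5,0],"roll": 0},
])

```text
time_s: 7.25
ee_pos: [0.4702, -0.1735, 0.0197]
eef_rot: [-0.0, 0.668, 0.744, -0.001]
contact_force: [-5.3, -4.8, 1.6]
width: -0.002
```

Request:
arm_command([
  {"fingers": 1,"delta_pos": [7,4,0],"roll": 0},
  {"fingers": 1,"delta_pos": [7,4,0],"roll": 0},
  {"fingers": 1,"delta_pos": [7,4,0],"roll": 0},
  {"fingers": 1,"delta_pos": [7,4,0],"roll": 0},
  {"fingers": 1,"delta_pos": [7,4,0],"roll": 0},
  {"fingers": 1,"delta_pos": [0,0,0],"roll": 0},
])

```text
time_s: 7.85
ee_pos: [0.4863, -0.1363, 0.0196]
eef_rot: [-0.001, 0.668, 0.744, -0.0]
contact_force: [-1.8, -0.2, 1.7]
width: -0.001
```

```bash
bash snap.sh 5
```

```text
t 7.85 F(mm) [-190.5814    8.6902] z 19.6 yawF 90.07 force [-1.7712 -0.1674  1.6961] w -0.00 j6 -0.53
```

View pics/c5.png

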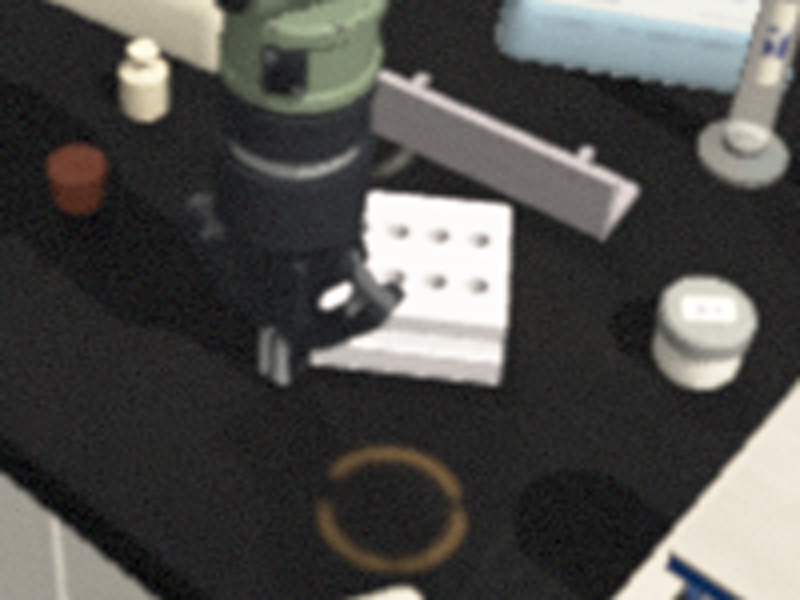

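Run:
```python
from h import *
P=fit({1:(513,205),2:(505,328),6:(500,384),8:(505,349)},(-110,-10,30))
```

```text
fit [-106.5757  -10.3282   27.196 ] maxres 2.140543544992056
corners 0..3
 [[ -89.5255   65.8905]
 [ -34.6811  -40.8433]
 [-123.6259  -86.5469]
 [-178.4703   20.1868]]
```

Request:
arm_command([
  {"fingers": 1,"delta_pos": [4.5,6.5,0],"roll": 0},
  {"fingers": 1,"delta_pos": [4.5,6.5,0],"roll": 0},
  {"fingers": 1,"delta_pos": [4.5,6.5,0],"roll": 0},
  {"fingers": 1,"delta_pos": [4.5,6.5,0],"roll": 0},
  {"fingers": 1,"delta_pos": [4.5,6.5,0],"roll": 0},
  {"fingers": 1,"delta_pos": [4.5,6.5,0],"roll": 0},
  {"fingers": 1,"delta_pos": [3.5,6.5,0],"roll": 0},
  {"fingers": 1,"delta_pos": [0,0,0],"roll": 0},
])

```text
time_s: 8.7
ee_pos: [0.5284, -0.1014, 0.0194]
eef_rot: [-0.001, 0.669, 0.744, 0.0]
contact_force: [-3.4, 1.6, 0.1]
width: -0.0
```

```bash
bash snap.sh 6
```

```text
t 8.70 F(mm) [-145.0178   38.9777] z 19.4 yawF 90.03 force [-3.3969  1.6321  0.0865] w -0.00 j6 -0.43
```

View pics/c6.png

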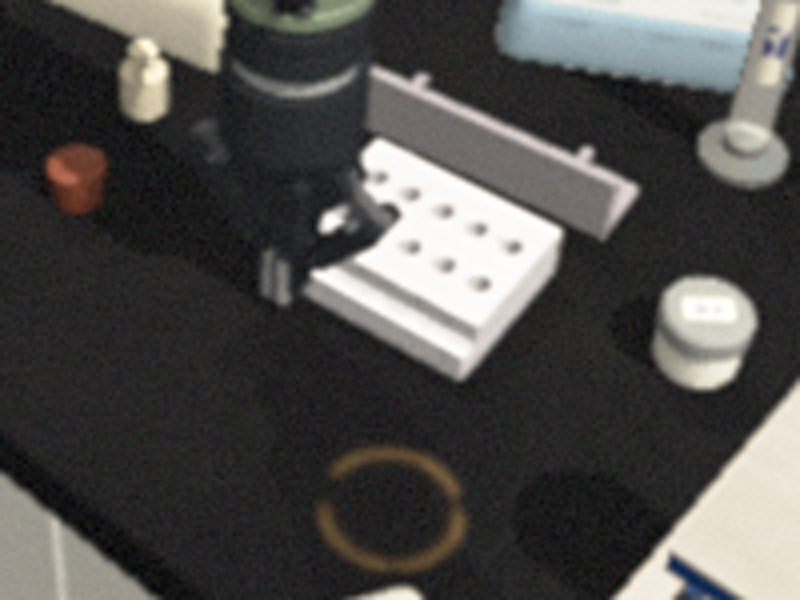

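Run:
```python
from h import *
P=fit({1:(562,236),2:(478,333),6:(463,380),8:(467,360),5:(554,276)},(-90,0,0))
```

```text
fit [-86.405  -12.8339  -1.4374] maxres 1.3912915299960105
corners 0..3
 [[ -34.9157   45.893 ]
 [ -37.9258  -74.0693]
 [-137.8944  -71.5608]
 [-134.8842   48.4015]]
```

Request:
arm_command([
  {"fingers": 1,"delta_pos": [0,-20,0],"roll": 0},
  {"fingers": 1,"delta_pos": [-15,-20,0],"roll": 0},
  {"fingers": 0,"delta_pos": [-35,0,0],"roll": 0},
  {"fingers": 0,"delta_pos": [0,0,0],"roll": 0},
  {"fingers": 0,"delta_pos": [0,0,0],"roll": 0},
  {"fingers": 0,"delta_pos": [0,0,0],"roll": 0},
  {"fingers": 0,"delta_pos": [0,0,4],"roll": 0},
  {"fingers": 0,"delta_pos": [0,0,4],"roll": 0},
  {"fingers": 0,"delta_pos": [0,0,3],"roll": 0},
  {"fingers": 0,"delta_pos": [0,0,0],"roll": 0},
])

```text
time_s: 9.75
ee_pos: [0.4939, -0.1559, 0.0081]
eef_rot: [-0.001, 0.669, 0.743, -0.0]
contact_force: [-0.4, 0.1, -0.1]
width: 0.998
```

```bash
bash snap.sh 7
```

```text
t 9.75 F(mm) [-185.0579  -11.601 ] z 8.1 yawF 90.01 force [-0.4437  0.1133 -0.0613] w 1.00 j6 -0.55
```

View pics/c7.png

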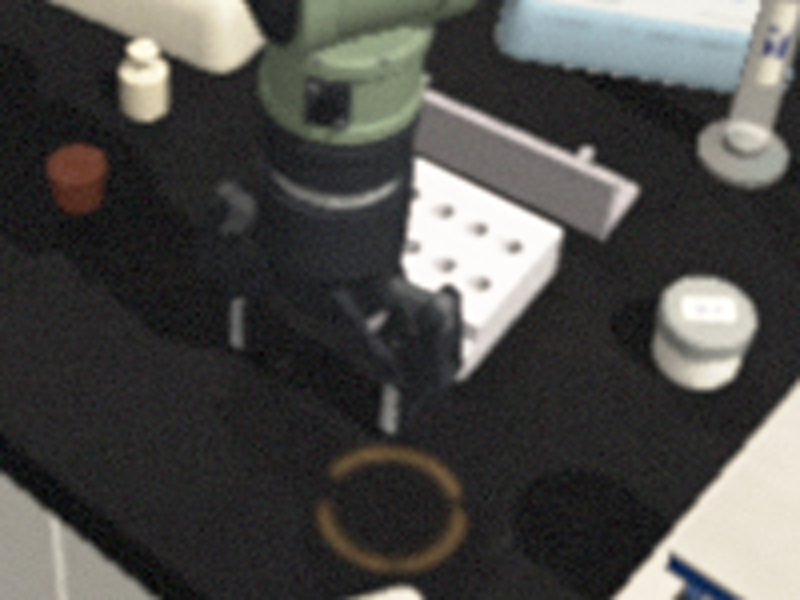

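Request:
arm_command([
  {"fingers": 0,"delta_pos": [0,14,0],"roll": 0},
  {"fingers": 0,"delta_pos": [0,12,0],"roll": 0},
  {"fingers": 0,"delta_pos": [0,5,0],"roll": 0},
  {"fingers": 0,"delta_pos": [0,5,0],"roll": 0},
  {"fingers": 0,"delta_pos": [0,5,0],"roll": 0},
  {"fingers": 0,"delta_pos": [0,5,0],"roll": 0},
  {"fingers": 0,"delta_pos": [0,5,0],"roll": 0},
  {"fingers": 0,"delta_pos": [0,5,0],"roll": 0},
  {"fingers": 0,"delta_pos": [0,5,0],"roll": 0},
  {"fingers": 0,"delta_pos": [0,0,0],"roll": 0},
])

```text
time_s: 10.8
ee_pos: [0.552, -0.1499, 0.0083]
eef_rot: [-0.002, 0.669, 0.743, -0.002]
contact_force: [-6.8, -0.2, 4.7]
width: 0.999
```

```bash
bash snap.sh 8
```

```text
t 10.80 F(mm) [-126.6804  -11.6784] z 8.3 yawF 89.95 force [-6.7529 -0.1677  4.6934] w 1.00 j6 -0.50
```

View pics/c8.png

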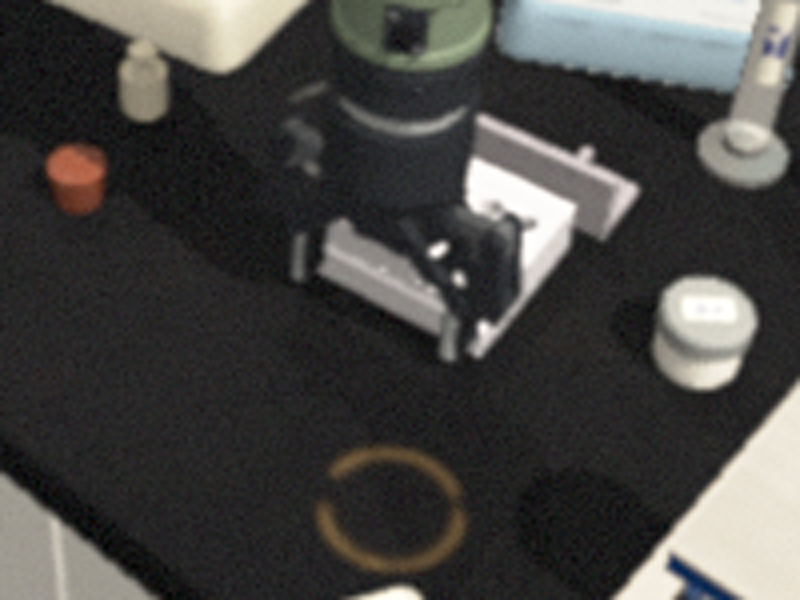

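Request:
arm_command([
  {"fingers": 0,"delta_pos": [0,3,0],"roll": 0},
  {"fingers": 0,"delta_pos": [0,3,0],"roll": 0},
  {"fingers": 0,"delta_pos": [0,3,0],"roll": 0},
  {"fingers": 0,"delta_pos": [0,0,0],"roll": 0},
])

```text
time_s: 11.25
ee_pos: [0.5601, -0.1489, 0.0083]
eef_rot: [-0.003, 0.669, 0.743, -0.002]
contact_force: [-8.8, 0.2, 6.5]
width: 1.004
```

```bash
bash snap.sh 9
```

```text
t 11.25 F(mm) [-118.4552  -11.5951] z 8.3 yawF 89.94 force [-8.8206  0.1554  6.5334] w 1.00 j6 -0.49
```

View pics/c9.png

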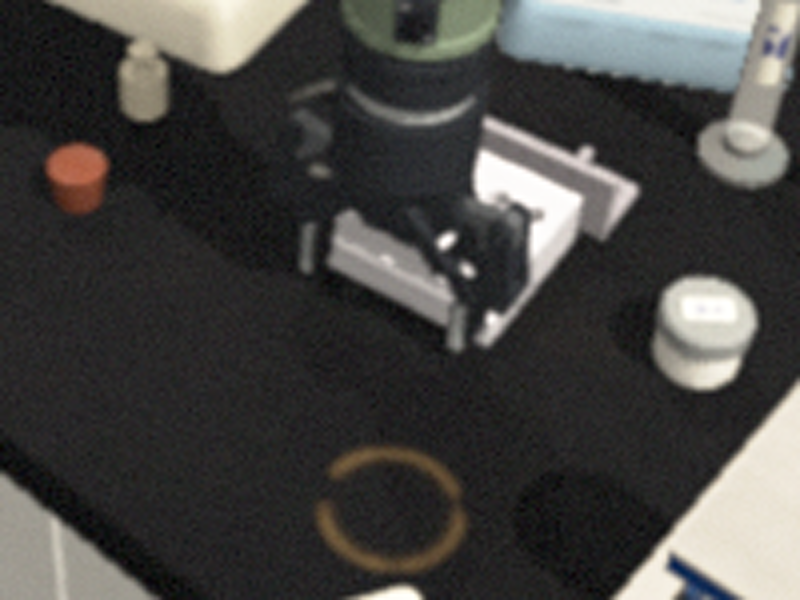

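Request:
arm_command([
  {"fingers": 0,"delta_pos": [0,2,0],"roll": 0},
  {"fingers": 0,"delta_pos": [0,2,0],"roll": 0},
  {"fingers": 0,"delta_pos": [0,0,0],"roll": 0},
])

```text
time_s: 11.6
ee_pos: [0.5637, -0.1485, 0.0083]
eef_rot: [-0.003, 0.669, 0.743, -0.003]
contact_force: [-9.8, -1.2, 7.7]
width: 1.003
```

Request:
arm_command([
  {"fingers": 0,"delta_pos": [0,1,0],"roll": 0},
  {"fingers": 0,"delta_pos": [0,1,0],"roll": 0},
  {"fingers": 0,"delta_pos": [0,0,0],"roll": 0},
])

```text
time_s: 11.9
ee_pos: [0.5653, -0.1483, 0.0083]
eef_rot: [-0.003, 0.669, 0.743, -0.003]
contact_force: [-10.8, -0.6, 8.7]
width: 1.002
```

```bash
python3 -c "
from h import *;st();s=ctrl.state();print(s['moment'])
im=ctrl.read_camera('scene');cv2.imwrite('pics/s10.png',im)
crop('pics/s10.png','pics/c10.png',340,185,110,80,7)"
```

```text
t 11.90 F(mm) [-113.2061  -11.5593] z 8.3 yawF 89.93 force [-10.7567  -0.648    8.7087] w 1.00 j6 -0.49
[-0.2017  2.0051  0.0914]
```

View pics/c10.png

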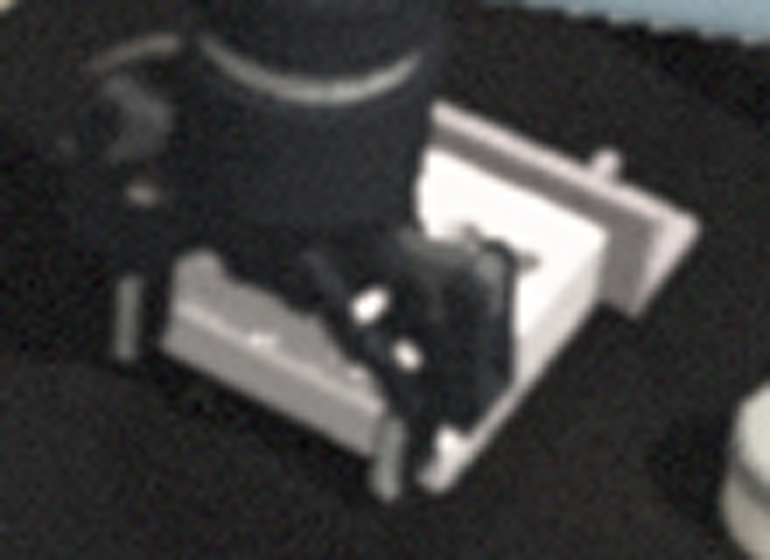

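Request:
arm_command([
  {"fingers": 0,"delta_pos": [0,1,0],"roll": 0},
  {"fingers": 0,"delta_pos": [0,1,0],"roll": 0},
  {"fingers": 0,"delta_pos": [0,0,0],"roll": 0},
])

```text
time_s: 12.25
ee_pos: [0.5674, -0.1481, 0.0083]
eef_rot: [-0.003, 0.669, 0.743, -0.003]
contact_force: [-10.1, -1.6, 8.2]
width: 1.002
```

Request:
arm_command([
  {"fingers": 0,"delta_pos": [0,1,0],"roll": 0},
  {"fingers": 0,"delta_pos": [0,1,0],"roll": 0},
  {"fingers": 0,"delta_pos": [0,0,0],"roll": 0},
])

```text
time_s: 12.55
ee_pos: [0.5678, -0.1481, 0.0083]
eef_rot: [-0.004, 0.669, 0.743, -0.004]
contact_force: [-14.5, -2.0, 11.0]
width: 0.998
```

Request:
arm_command([
  {"fingers": 0,"delta_pos": [0,1,0],"roll": 0},
  {"fingers": 0,"delta_pos": [0,1,0],"roll": 0},
  {"fingers": 0,"delta_pos": [0,0,0],"roll": 0},
])

```text
time_s: 12.85
ee_pos: [0.5678, -0.148, 0.0082]
eef_rot: [-0.005, 0.669, 0.743, -0.006]
contact_force: [-19.8, -4.1, 16.5]
width: 1.001
```

```bash
python3 -c "
from h import *;st();s=ctrl.state();print(s['moment'])"
```

```text
t 12.85 F(mm) [-110.7433  -11.5219] z 8.2 yawF 89.90 force [-19.8339  -4.0811  16.5086] w 1.00 j6 -0.48
[-0.5064  3.776   0.1433]
```

Request:
arm_command([
  {"fingers": 0,"delta_pos": [0,-2,0],"roll": 0},
  {"fingers": 0,"delta_pos": [0,-3,0],"roll": 0},
  {"fingers": 0,"delta_pos": [0,-10,0],"roll": 0},
  {"fingers": 0,"delta_pos": [0,-25,0],"roll": 0},
  {"fingers": 0,"delta_pos": [0,-30,-20],"roll": 0},
  {"fingers": 0,"delta_pos": [0,-10,-45],"roll": 0},
  {"fingers": 0,"delta_pos": [0,0,-45],"roll": 0},
  {"fingers": 0,"delta_pos": [0,0,-45],"roll": 0},
  {"fingers": 0,"delta_pos": [0,0,-45],"roll": 0},
  {"fingers": 0,"delta_pos": [45,0,0],"roll": 0},
  {"fingers": 0,"delta_pos": [45,0,0],"roll": 0},
  {"fingers": 0,"delta_pos": [45,0,0],"roll": 0},
])

```text
time_s: 14.05
ee_pos: [0.482, -0.021, 0.2094]
eef_rot: [0.001, 0.67, 0.743, 0.001]
contact_force: [-0.1, -0.1, 0.3]
width: 1.0
```

Request:
arm_command([
  {"fingers": 0,"delta_pos": [45,0,0],"roll": 0},
  {"fingers": 0,"delta_pos": [45,0,0],"roll": 0},
  {"fingers": 0,"delta_pos": [45,0,0],"roll": 0},
  {"fingers": 0,"delta_pos": [0,0,0],"roll": 0},
])

```text
time_s: 14.45
ee_pos: [0.4668, 0.1166, 0.2089]
eef_rot: [-0.001, 0.666, 0.746, 0.001]
contact_force: [-0.5, -0.8, -0.2]
width: 1.0
```

```bash
bash snap.sh 11; python3 -c "
from h import *
cv2.imwrite('pics/t11.png',ctrl.read_camera('top'));crop('pics/t11.png','pics/ct11.png',280,140,160,120,5)"
```

```text
t 14.45 F(mm) [-183.2929  262.315 ] z 208.9 yawF 90.40 force [-0.4724 -0.8267 -0.155 ] w 1.00 j6 -0.02
```

View pics/c11.png

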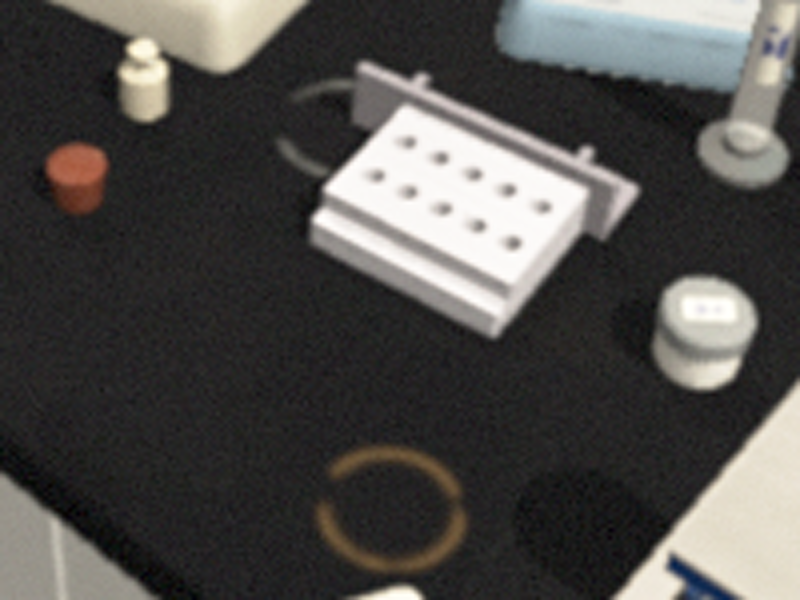

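View pics/ct11.png

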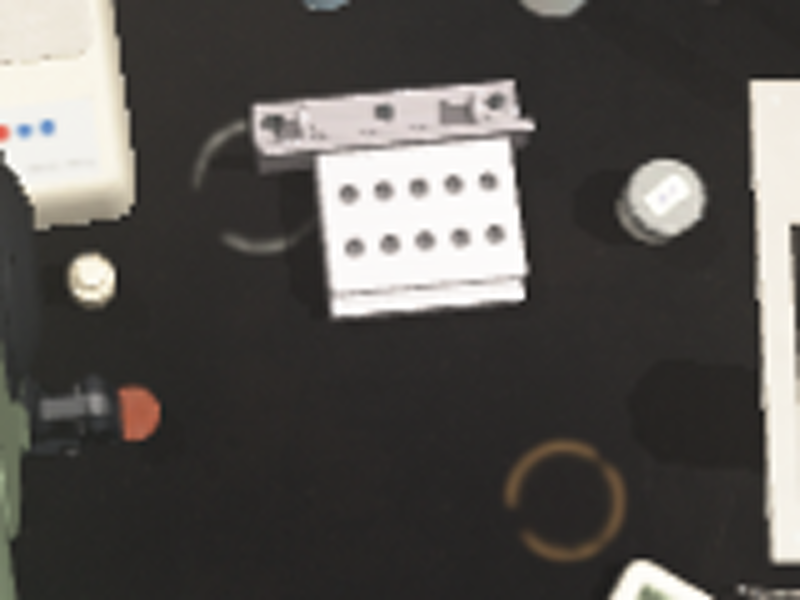

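Run:
```python
from h import *
fit({0:(408,104),1:(588,190),2:(505,289),3:(328,190),7:(311,240),6:(494,338),9:(313,217)},(-50,-12,0))
fit({0:(318,153),1:(510,140),7:(331,318),6:(524,299)},(-50,-12,0),"top",(280,140),5)
# fence/face angle directly from both images
a=cv2.imread('pics/s11.png');z=cv2.resize(a[180:245,360:440],None,fx=9,fy=9,interpolation=cv2.INTER_CUBIC);cv2.imwrite('pics/z11.png',z)
sc=lambda u,v:(280+u/4,170+v/4)
for q in (back("scene",[sc(360,64),sc(617,186)],.045),back("scene",[sc(408,104),sc(588,190)],.034),back("scene",[sc(311,240),sc(494,338)],0)):
    d=q[0]-q[1];print(q,np.degrees(np.arctan2(-d[0],d[1])),np.linalg.norm(d))
for k,(p) in {"bef":"pics/s0.png"}.items(): pass
b=cv2.imread('pics/scene0.png').astype(int);d=abs(b-a.astype(int)).max(2)
for n,(x,y,w,h) in dict(jar=(440,235,35,35),weight=(305,178,20,25),stop=(288,204,22,22),timer=(352,312,48,50),beaker=(200,185,45,50)).items(): print(n,d[y:y+h,x:x+w].mean(),(d[y:y+h,x:x+w]>60).sum())
```

```text
fit [-49.5924 -10.0393  -1.2317] maxres 1.2522256241134073
corners 0..3
 [[   1.6858   48.8721]
 [  -0.8937  -71.1002]
 [-100.8705  -68.9507]
 [ -98.2911   51.0216]]
fit [-51.3013 -12.0909  -0.0397] maxres 0.8730992784287821
corners 0..3
 [[  -1.2598   47.8744]
 [  -1.3429  -72.1255]
 [-101.3429  -72.0563]
 [-101.2598   47.9437]]
[[ 0.6715 -0.0396  0.045 ]
 [ 0.6869 -0.2093  0.045 ]] 5.188590224002073 0.17039637671021748
[[ 0.6727 -0.0756  0.034 ]
 [ 0.6837 -0.1942  0.034 ]] 5.308393158306646 0.1190817277571644
[[ 0.5749 -0.0841  0.    ]
 [ 0.5857 -0.2043  0.    ]] 5.107168208196376 0.12069111137130563
jar 4.382040816326531 0
weight 4.456 0
stop 5.1921487603305785 0
timer 4.171666666666667 0
beaker 5.276888888888889 0
```

View pics/z11.png

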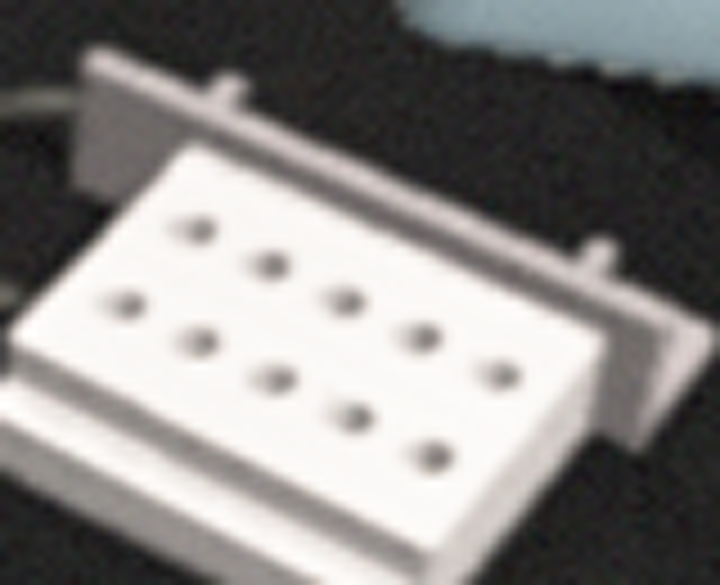

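```bash
python3 -c "
from h import *;print(ctrl.sign_off());st()"
```

```text
the job is handed in; nothing more can be done
None
the job is handed in; nothing more can be done
```

The block is seated against the fence, and I handed the job in at about 14.5 s with the gripper about 20 cm above the worktop and touching nothing. The camera checks agree to within their accuracy, apart from one fit noted below.

**How it was done:** I turned the block about 110° clockwise with four corner pushes using the closed fingers. I then opened the gripper and slid it flat against the fence with both fingers on the step side. I advanced 1–2 mm at a time until it stopped; the highest reading at the fence was about 20 N horizontally and 17 N vertically, with little twist, so both fingers were bearing.

**Last checks:**
- **Alignment:** In the scene image, the block's edges lie within about 0.1° of the fence's top edge. The top view's fit puts the block within 0.1° of the fence direction I had measured at the start.
- **Disagreement:** The scene camera's full block fit gave −1.2° against that same measured direction. That camera also sees the fence itself about 0.9° off it, so I put this down to calibration. Any gap at the face is below what the cameras can show (about 1–2 mm).
- **Within the fence's length:** The contact side runs from about −72 to +48 mm, inside the fence's ±85 mm.
- **Bystanders:** The jar, weight, stopper, timer and beaker look unchanged between the first and last scene images. I did not compare the two bottles, but the arm never came near them at low height.

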